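# Valve parts from strip-down rack to reassembly rack, in reverse

### The arm

A 6-joint arm with a two-finger parallel gripper is mounted at the origin on the work surface. World frame = base frame: x ahead of the robot, y to its left, z up, the work surface at z = 0. Lengths are in m, angles in rad, forces in N, time in s.
With the tool pointing down it reaches from about 0.375 to 0.925 m from the base axis. Payload 5.7 kg.
Tool frame: the origin (TCP) lies on the centre line of the jaws, within the pads' length; the fingertips stand 25 mm ahead of it and the grasp point (between the pads) lies 6 mm ahead of it (env.nose_length is the distance from the TCP to the fingertips, in m); z points along the fingers, y is the line along which they close (so a half turn about z gives the same grasp; the last joint's range is limited). The gripper opens to 85 mm and grips with 20 to 120 N. Pads are 22 mm wide; open, the fingers measure 114 mm over their backs; the gripper's body (76 mm by 85 mm) begins 54 mm behind the grasp point. The pads swing forward as they close: fully open they stand 13 mm farther back than shut.
Start: joints at [-1.232, 0.359, 1.51, -0, 1.272, -0.115], TCP at [0.263, -0.539, 0.256] pointing down, gripper open.
Joint ranges: [-2.97, 2.97], [-1.01, 2.36], [0.21, 2.38], [-0.96, 4.11], [0.2, 2.71], [-2.98, 2.98]. Speed limits (rad/s): [2.39, 2.39, 3.14, 3.14, 3.14, 3.14].

### API

Orientations are given as a rotation vector (axis times angle).
In Python, from station import env, snapshot, nets gives the robot as it stands.
- The arm moves only by the shell command python3 -m handwheel 'ROWS'. ROWS is a JSON object of lists of equal length, an entry for each row: "linear": the shift along the tool's x, y, z in m, a list of three; "twist": the turn, a rotation vector about the tool's x, y, z in rad, a list of three; "hand": the opening in per cent of the stroke, from 0 (shut) to 100 (fully open). A call has 1 to 12 rows; each row shifts and turns the commanded pose from where the row before left it, along the tool's axes as they then stand; what a row does not reach is not made up. A row lasts 1/12 s, in which the tool goes at most 41.7 mm and 7.16 degrees, less where a joint would pass 70% of its speed; a pose out of reach is approached as far as the arm can. A call is refused whole if a number of a shift passes 0.0417 or a number of a turn 0.125, either way. A call with a gripper value outside its range is refused whole. The fingers move at their own pace and stop on an object; the grip force is fixed at half the most. Time passes only in rows, so rows that do not move let the fingers close. It gives the time, the measured TCP pose, the force, the opening and the grip force at its end, in the units of the state.
- env.get_obs(): the state, without advancing time (a new reading comes with each control period).
- snapshot(name): name is "scene" or "top" or "wrist"; returns a dict with "img" (480x640x3 uint8, red, green, blue), "z_map" (480x640 float32, m along the optical axis (not along the pixel's ray), 0 where there is no reading), "fx", "fy", "cx", "cy" (pixels), "extrinsics" (4x4, takes a point from camera to world coordinates); the wrist camera has in their place "hand_eye" (4x4, takes a point from camera to tool coordinates, whose origin is the TCP and whose axes are the flange's). Camera axes: x right, y up, looking along -z (the intrinsics and any distortion apply to the point x, -y, -z); pixel columns grow to the right and rows downward; lengths in m; the calibration is good to about 2 mm. A picture is of the moment at which its call begins: read the wrist's pose just before it.
- env.job_done(): hands the job in; it is judged then, once.
Trained networks look in the newest picture that a camera, given by its name, has taken for a name from the list of things; names that differ only in an ending like _2 or _b are one class to them, and where a whole thing is asked for, a point or a joint stands for the part that bears it (a point fixed in the world has none). Each returns a list of dicts, best first, with "score" (0 to 1); they miss things now and then, are a little off and sometimes report something else, mostly with a low value. They report only what shows in the picture. A call takes as long as a camera call. They do not tell look-alikes from the thing itself.
- nets.recognise(name, camera): "box" ([left, top, right, bottom] as shares, 0 to 1, of the picture: columns of its width, rows of its height, round what is visible of it).
The state is a dict: "t": time; "qpos": joint angles; "dq": joint speeds; "joint_efforts": joint torques, N m; "eef_pos": TCP position; "eef_rot": TCP orientation; "ft_force": force on the tool from outside, world axes, zero at the start; "moment": the same for the moment, N m; "grip_width": finger opening in m; "grip_force": force on a finger pad.
Only numpy, scipy, OpenCV 4.12 (cv2) and the standard library are available. Lean on these libraries where they do the work, as an engineer would, in place of code of your own. Each camera call takes 0.05 s, during which the arm holds its last target. There are 200 camera calls.

### The job

The four valve parts stand on the dark wooden rack in the order they came off. Move them to the empty aluminium rack in reverse order, one to each place: the part next to the steel post on the wooden rack goes to the place farthest from the post on the aluminium rack, the next part to the next place, and so on, so that the part that was farthest from the wooden rack's post ends next to the aluminium rack's post. Stand each part upright in the middle of its place and let go of it.

Things in the scene. Friction and masses are not known exactly. Their poses are not given: they have to be found in the camera images.
- cap_mid (a point): black plastic cap, fluted round the side, 40 mm across (chamfered to 32 mm over its top 8 mm), 44 mm tall, 0.12 kg, a small steel dot on top. Point: its centre, 22 mm above its foot. At the start it stands upright (z up), its foot 18 mm above the table, 66 mm from its neighbours along the row; the row's long sides are free for fingers.
- seat_mid (a point): brass valve seat: a disc 44 mm across, 18 mm thick, four dark holes on top, over a spigot 28 mm across, 20 mm tall; 0.25 kg; grip the disc, its middle is 10 mm above this point. Point: its centre, 19 mm above its foot. At the start it stands upright (z up), its foot 18 mm above the table, 66 mm from its neighbours along the row; the row's long sides are free for fingers.
- piston_mid (a point): slim steel piston, 22 mm across, 56 mm tall, the tallest part, with two dark seal bands near the top and a foot 28 mm across and 5 mm high, 0.16 kg. Point: its centre, 28 mm above its foot. At the start it stands upright (z up), its foot 18 mm above the table, 66 mm from its neighbours along the row; the row's long sides are free for fingers.
- sleeve_mid (a point): plain aluminium sleeve, a tube open at the top, 34 mm across outside, 22 mm bore, 42 mm tall, 0.10 kg. Point: its centre, 21 mm above its foot. At the start it stands upright (z up), its foot 18 mm above the table, 66 mm from its neighbours along the row; the row's long sides are free for fingers.
- pad_cap: grey disc, 54 mm across, 6 mm thick, fixed on the dark wooden rack (board 340 x 70 mm, top 12 mm above the table); at the start the black cap stands on it, so it tells later where that part came from. Origin: centre of its underside. The four discs lie in a row 66 mm apart, in varying order; the one next to the wooden rack's post is 51 mm from it
- pad_seat: grey disc, 54 mm across, 6 mm thick, fixed on the dark wooden rack (board 340 x 70 mm, top 12 mm above the table); at the start the brass seat stands on it, so it tells later where that part came from. Origin: centre of its underside. The four discs lie in a row 66 mm apart, in varying order; the one next to the wooden rack's post is 51 mm from it
- pad_piston: grey disc, 54 mm across, 6 mm thick, fixed on the dark wooden rack (board 340 x 70 mm, top 12 mm above the table); at the start the steel piston stands on it, so it tells later where that part came from. Origin: centre of its underside. The four discs lie in a row 66 mm apart, in varying order; the one next to the wooden rack's post is 51 mm from it
- pad_sleeve: grey disc, 54 mm across, 6 mm thick, fixed on the dark wooden rack (board 340 x 70 mm, top 12 mm above the table); at the start the aluminium sleeve stands on it, so it tells later where that part came from. Origin: centre of its underside. The four discs lie in a row 66 mm apart, in varying order; the one next to the wooden rack's post is 51 mm from it
- post: steel post with a brass ball top, 12 mm thick (ball 20 mm), 46 mm tall, fixed at one end of the dark wooden rack, on the row's line; which end changes from start to start (the other end has only a small dark hole). Origin: the centre of its underside, 12 mm above the table
- build_rack: aluminium rack, fixed, empty: board 340 (x) x 70 (y) x 12 mm. Origin: centre of its underside, on the table. Middles of its four places (grey discs): x = -99, -33, 33, 99 mm, y = 0; parts stand on the board's top, 12 mm up. Fences 4 mm thick, 8 mm high cross the row at x = 0, +-66, +-132. Its steel post with brass ball, top 58 mm above the table, is at x = -150 mm. The racks may trade sides
There are look-alikes about, which are no part of the job. Leave any red look-alike of the part that bears seat_mid alone.

How it is judged:
At the end, for the whole second after the job is handed in: Each part stands upright (within 0.1 rad) on the aluminium rack, within 12 mm along and across of the middle of its place (height within 5 mm): k-th from the post on the wooden rack is k-th from the end without post on the aluminium one. All at rest (under 0.02 m/s) (((horizontal distance between pad_cap and post between 0.031 and 0.071 m and x of cap_mid in the frame of build_rack between 0.087 and 0.111 m) or (horizontal distance between pad_cap and post between 0.097 and 0.137 m and x of cap_mid in the frame of build_rack between 0.021 and 0.045 m) or (horizontal distance between pad_cap and post between 0.163 and 0.203 m and x of cap_mid in the frame of build_rack between -0.045 and -0.021 m) or (horizontal distance between pad_cap and post between 0.229 and 0.269 m and x of cap_mid in the frame of build_rack between -0.111 and -0.087 m)) and y of cap_mid in the frame of build_rack between -0.012 and 0.012 m and z of cap_mid in the frame of build_rack between 0.029 and 0.039 m and angle between each of cap_mid, seat_mid, piston_mid, sleeve_mid's own z axis and vertical below 0.1 rad and linear speed of each of cap, seat, piston, sleeve below 0.02 m/s and ((horizontal distance between pad_seat and post between 0.031 and 0.071 m and x of seat_mid in the frame of build_rack between 0.087 and 0.111 m) or (horizontal distance between pad_seat and post between 0.097 and 0.137 m and x of seat_mid in the frame of build_rack between 0.021 and 0.045 m) or (horizontal distance between pad_seat and post between 0.163 and 0.203 m and x of seat_mid in the frame of build_rack between -0.045 and -0.021 m) or (horizontal distance between pad_seat and post between 0.229 and 0.269 m and x of seat_mid in the frame of build_rack between -0.111 and -0.087 m)) and y of seat_mid in the frame of build_rack between -0.012 and 0.012 m and z of seat_mid in the frame of build_rack between 0.026 and 0.036 m and ((horizontal distance between pad_piston and post between 0.031 and 0.071 m and x of piston_mid in the frame of build_rack between 0.087 and 0.111 m) or (horizontal distance between pad_piston and post between 0.097 and 0.137 m and x of piston_mid in the frame of build_rack between 0.021 and 0.045 m) or (horizontal distance between pad_piston and post between 0.163 and 0.203 m and x of piston_mid in the frame of build_rack between -0.045 and -0.021 m) or (horizontal distance between pad_piston and post between 0.229 and 0.269 m and x of piston_mid in the frame of build_rack between -0.111 and -0.087 m)) and y of piston_mid in the frame of build_rack between -0.012 and 0.012 m and z of piston_mid in the frame of build_rack between 0.035 and 0.045 m and ((horizontal distance between pad_sleeve and post between 0.031 and 0.071 m and x of sleeve_mid in the frame of build_rack between 0.087 and 0.111 m) or (horizontal distance between pad_sleeve and post between 0.097 and 0.137 m and x of sleeve_mid in the frame of build_rack between 0.021 and 0.045 m) or (horizontal distance between pad_sleeve and post between 0.163 and 0.203 m and x of sleeve_mid in the frame of build_rack between -0.045 and -0.021 m) or (horizontal distance between pad_sleeve and post between 0.229 and 0.269 m and x of sleeve_mid in the frame of build_rack between -0.111 and -0.087 m)) and y of sleeve_mid in the frame of build_rack between -0.012 and 0.012 m and z of sleeve_mid in the frame of build_rack between 0.028 and 0.038 m); the robot touches nothing.
It also fails if it takes over 115 s, if anything falls off the work surface, if the arm or the gripper's body presses on something with over 40 N, if the wrist force passes 120 N, or if a joint passes its speed limit or range.

## Working session

There is one attempt and no reset: what is moved stays moved. The work goes in short steps, Python scripts to look and compute and a shell command to move; the robot and the scene stay as the last step left them, time stands still between calls to the robot, and variables do not carry over. Pictures are saved under pics/ and viewed, at most 14 in all, crops included, and the job is handed in when it is done.

```bash
mkdir -p pics; ls
cat > h.py <<'E'
import numpy as np, cv2
from scipy.spatial.transform import Rotation as R
from station import env, snapshot, nets
def shot(c):
    o=env.get_obs(); s=snapshot(c)
    if c=='wrist':
        T=np.eye(4);T[:3,:3]=R.from_rotvec(o['eef_rot']).as_matrix();T[:3,3]=o['eef_pos']
        s['E']=T@s['hand_eye']
    else: s['E']=np.array(s['extrinsics'])
    return s
def world(s,u,v,d=None):
    if d is None:
        d=np.median(s['z_map'][int(v)-1:int(v)+2,int(u)-1:int(u)+2])
    p=np.array([(u-s['cx'])/s['fx']*d,-(v-s['cy'])/s['fy']*d,-d,1]);return (s['E']@p)[:3]
def onplane(s,u,v,z):
    a=world(s,u,v,0.);b=world(s,u,v,1.);return a+(b-a)*(z-a[2])/(b[2]-a[2])
def save(s,n): cv2.imwrite('pics/'+n,s['img'][:,:,::-1])
NAMES=['cap_mid','seat_mid','piston_mid','sleeve_mid','post','build_rack']
def find(s,c,names=NAMES,k=3,ms=.3):
    for n in names:
        for r in nets.recognise(n,c)[:k]:
            if r['score']<ms: continue
            b=np.array(r['box'])*[640,480,640,480];u,v=(b[0]+b[2])/2,(b[1]+b[3])/2
            print(n,round(r['score'],2),b.round().astype(int),world(s,u,v).round(3))
E
python3 - <<'E'
from h import *
o=env.get_obs();print(o['t'],o['eef_pos'],o['eef_rot'],env.nose_length)
for c in('top','scene'):
    s=shot(c);save(s,c+'0.png');print(c,s['E'][:3,3].round(3),s['fx'],[k for k in s]);find(s,c)
E
```

```text
pics
0.0 [ 0.26279874 -0.53865783  0.25542994] [-3.05923523e+00 -7.06373689e-01  3.52227923e-04] 0.025
top [0.414 0.031 1.049] 521.5510034121164 ['img', 'z_map', 'fx', 'fy', 'cx', 'cy', 'extrinsics', 'E']
cap_mid 0.65 [244 191 270 216] [0.638 0.178 0.062]
seat_mid 0.83 [241 226 268 246] [0.576 0.183 0.057]
seat_mid 0.82 [183 229 209 251] [0.571 0.302 0.038]
seat_mid 0.71 [293 223 320 246] [0.58  0.084 0.038]
piston_mid 0.47 [241 263 263 280] [0.505 0.184 0.074]
sleeve_mid 0.76 [238 297 258 313] [0.444 0.201 0.017]
build_rack 0.86 [410 162 464 332] [ 0.557 -0.176  0.013]
scene [1.116 0.4   0.541] 499.10676425014805 ['img', 'z_map', 'fx', 'fy', 'cx', 'cy', 'extrinsics', 'E']
cap_mid 0.71 [354 301 388 339] [0.664 0.189 0.053]
seat_mid 0.84 [461 314 494 354] [0.588 0.316 0.037]
seat_mid 0.8 [382 275 411 309] [0.595 0.192 0.056]
seat_mid 0.64 [350 240 377 272] [0.525 0.098 0.036]
piston_mid 0.83 [409 250 427 289] [0.525 0.195 0.053]
sleeve_mid 0.69 [431 239 453 271] [0.46  0.208 0.046]
sleeve_mid 0.39 [355 322 391 347] [0.662 0.193 0.025]
post 0.6 [449 232 462 254] [0.401 0.209 0.036]
build_rack 0.93 [136 175 305 281] [ 0.58  -0.176  0.014]
```

View pics/top0.png

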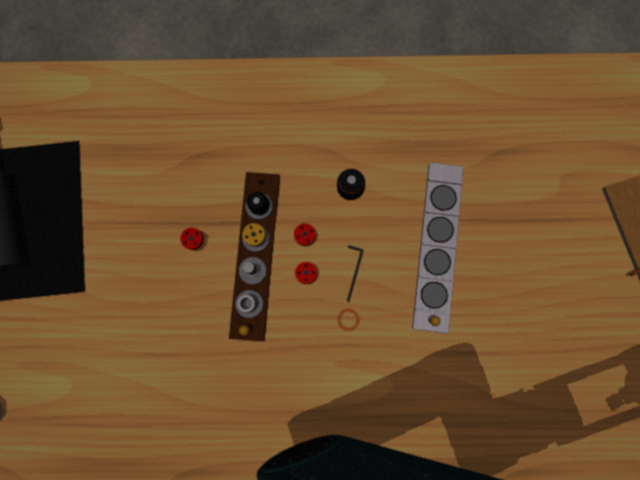

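View pics/scene0.png

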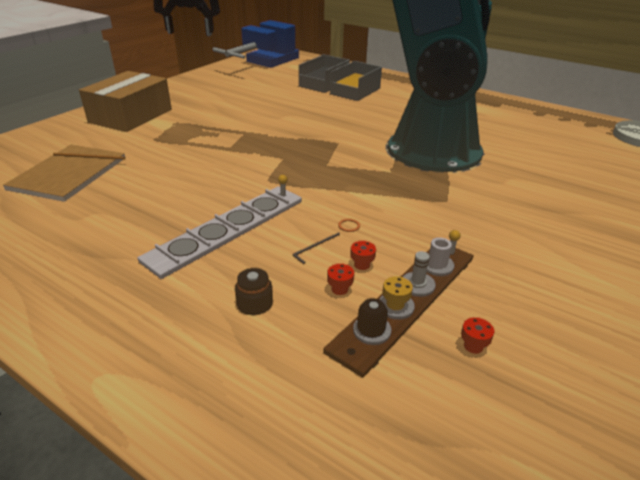

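The top view shows the wooden rack at columns 230–280 with its post at (244,330). From the post outward it holds the sleeve (248,302), piston (252,269), brass seat (254,234) and cap (258,204). The aluminium rack's post is at (435,321) and its places are at (434,295), (437,262), (441,230) and (443,197).

- **Seat:** the candidates are brass (254,234) and red at (192,238), (305,234) and (306,272). The brass one on the rack fits the description.
- **Cap:** the candidates are (258,204) on the rack and (351,184) off it. The one on the rack's disc fits. The other is bigger and has a ring.

I'll confirm both in one crop from the wrist.

```bash
cat >> h.py <<'E'
def togo(x,y,z,yaw=None):
    "tool-frame shift to TCP goal; yaw = world heading of tool x; tool down"
    o=env.get_obs();M=R.from_rotvec(o['eef_rot']).as_matrix()
    d=M.T@(np.array([x,y,z])-o['eef_pos']);print('t',o['t'],'at',np.round(o['eef_pos'],4),'shift tool',d.round(4),'rows',np.round(np.abs(d).max()/.0417,1))
    if yaw is not None:
        G=R.from_matrix(np.c_[[np.cos(yaw),np.sin(yaw),0],[np.sin(yaw),-np.cos(yaw),0],[0,0,-1]])
        print('twist',(R.from_matrix(M).inv()*G).as_rotvec().round(4))
E
python3 - <<'E'
from h import *
s=shot('top')
P={}
for n,u,v,z in [('post',244,330,.05),('sl',248,302,.06),('pi',252,268,.074),('se',254,234,.056),('cap',258,203,.062),('hole',261.5,182,.012),
 ('b1',434.5,295,.012),('b2',437.5,262,.012),('b3',441,230,.012),('b4',443.5,197,.012)]:
    P[n]=onplane(s,u,v,z);print(n,P[n].round(4),world(s,u,v).round(4))
f=lambda a,b:np.arctan2(*(P[b]-P[a])[[1,0]])
print('yaw wood',f('post','hole'),f('sl','cap'),'alu',f('b1','b4'))
w=shot('wrist');print(np.round(w['hand_eye'],3))
c=(P['se']+P['pi'])/2
togo(c[0],c[1],.30,f('sl','cap'))
E
```

```text
post [0.3966 0.202  0.05  ] [0.3967 0.2006 0.0579]
sl [0.4489 0.1935 0.06  ] [0.4504 0.2004 0.018 ]
pi [0.5119 0.1846 0.074 ] [0.512  0.1847 0.0729]
se [0.5797 0.1844 0.056 ] [0.5796 0.1843 0.0565]
cap [0.6395 0.1765 0.062 ] [0.6394 0.1764 0.0626]
hole [0.6949 0.1772 0.012 ] [0.6951 0.1773 0.0112]
b1 [ 0.4614 -0.1672  0.012 ] [ 0.4614 -0.1673  0.0118]
b2 [ 0.5267 -0.1757  0.012 ] [ 0.5267 -0.1757  0.0119]
b3 [ 0.5912 -0.1852  0.012 ] [ 0.5912 -0.1851  0.0125]
b4 [ 0.659 -0.193  0.012] [ 0.6588 -0.1928  0.013 ]
yaw wood -0.08297188189532896 -0.08907384740299365 alu -0.12962392853385626
[[ 0.     0.954  0.299  0.077]
 [ 1.    -0.     0.     0.   ]
 [ 0.     0.299 -0.954 -0.118]
 [ 0.     0.     0.     1.   ]]
t 0.8 at [ 0.263  -0.5393  0.2563] shift tool [ 0.5714 -0.5266 -0.0437] rows 13.7
twist [-1.000e-04 -0.000e+00  5.428e-01]
```

```bash
python3 -m handwheel '{"linear":[[0.041,-0.038,-0.003],[0.041,-0.038,-0.003],[0.041,-0.038,-0.003],[0.041,-0.038,-0.003],[0.041,-0.038,-0.003],[0.041,-0.038,-0.003],[0.041,-0.038,-0.003],[0.041,-0.038,-0.003],[0.041,-0.038,-0.003],[0.041,-0.038,-0.003],[0.041,-0.038,-0.003],[0.041,-0.038,-0.003]],"twist":[[0,0,0],[0,0,0],[0,0,0],[0,0,0],[0,0,0],[0,0,0],[0,0,0],[0,0,0],[0,0,0],[0,0,0],[0,0,0],[0,0,0]],"hand":[100,100,100,100,100,100,100,100,100,100,100,100]}'
python3 -m handwheel '{"linear":[[0.04,-0.035,-0.004],[0.039,-0.035,-0.004],[0,0,0],[0,0,0],[0,0,0],[0,0,0],[0,0,0],[0,0,0]],"twist":[[0,0,0],[0,0,0],[0,0,0.11],[0,0,0.11],[0,0,0.11],[0,0,0.11],[0,0,0.103],[0,0,0]],"hand":[100,100,100,100,100,100,100,100]}'
python3 - <<'E'
from h import *
togo(.546,.1845,.30,-.086)
s=shot('wrist');save(s,'w1.png');print(s['fx'],s['cx'],s['cy']);find(s,'wrist')
E
```

```text
t: 1.8
eef_pos: [0.4437, -0.0717, 0.2836]
eef_rot: [3.061, 0.706, 0.001]
ft_force: [1.1, -0.3, -0.4]
grip_width: 0.0855
grip_force: 0.0
t: 2.47
eef_pos: [0.4751, 0.0033, 0.2895]
eef_rot: [-3.138, 0.145, -0.0]
ft_force: [0.3, 0.3, -1.5]
grip_width: 0.0859
grip_force: 0.0
t 2.4667 at [0.4751 0.0033 0.2895] shift tool [ 0.0538 -0.187  -0.0105] rows 4.5
twist [-0.0001 -0.0002 -0.0065]
430.7772543873372 323.86060098357916 235.4554847833947
cap_mid 0.74 [ 34   0 110  27] [0.629 0.174 0.059]
seat_mid 0.88 [198 138 253 192] [0.508 0.085 0.039]
seat_mid 0.71 [182  40 239 101] [0.583 0.085 0.039]
seat_mid 0.62 [ 47  57 117 117] [0.579 0.181 0.056]
piston_mid 0.85 [ 63 153 125 189] [0.516 0.182 0.067]
piston_mid 0.72 [ 66   0 120  42] [0.628 0.171 0.035]
sleeve_mid 0.61 [ 80 218 138 270] [0.453 0.189 0.06 ]
post 0.91 [101 279 136 312] [0.402 0.196 0.053]
post 0.72 [ 37   0 113  29] [0.629 0.173 0.058]
post 0.57 [ 48  56 116 114] [0.581 0.181 0.056]
build_rack 0.71 [459   0 581 260] [ 0.511 -0.175  0.013]
build_rack 0.62 [ 96 210 151 262] [0.454 0.184 0.043]
```

View pics/w1.png

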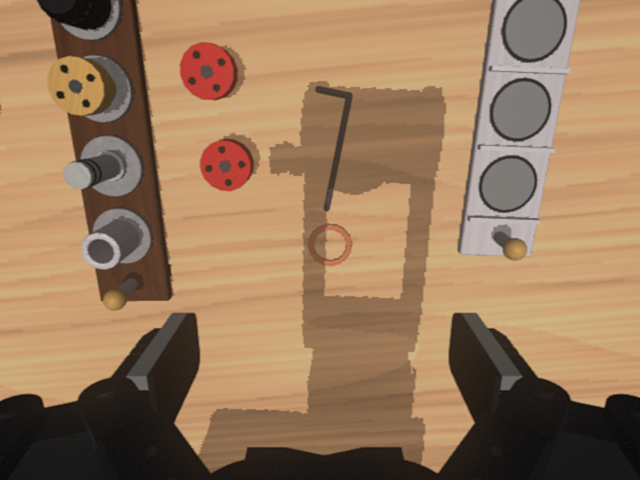

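The wrist view shows, on the wooden rack (left), the sleeve (110,245), piston (95,170), brass seat (80,87) and the edge of the black cap (75,10), with the rack's post at (115,298). The red look-alikes are at (208,70) and (226,163). On the aluminium rack the places are at (508,184), (520,108) and (534,28), and its post is at (514,248).

```bash
python3 -m handwheel '{"linear":[[0.004,-0.037,0],[0.004,-0.037,0],[0.004,-0.037,0],[0.004,-0.037,0],[0.004,-0.036,0],[0,0,0],[0,0,0]],"twist":[[0,0,0],[0,0,0],[0,0,0],[0,0,0],[0,0,0],[0,0,0],[0,0,0]],"hand":[100,100,100,100,100,100,100]}'
python3 - <<'E'
from h import *
s=shot('wrist');save(s,'w2.png');find(s,'wrist',NAMES[:5],2)
cv2.imwrite('pics/w2c.png',cv2.resize(s['img'][0:320,180:480,::-1],None,fx=1.8,fy=1.8))
# top-surface centroids from depth
H,W=s['z_map'].shape;v,u=np.mgrid[:H,:W];d=s['z_map']
p=np.stack([(u-s['cx'])/s['fx']*d,-(v-s['cy'])/s['fy']*d,-d,np.ones_like(d)],-1)@s['E'].T
for n,x,y,r in [('sl',.452,.194,.03),('pi',.514,.187,.03),('se',.58,.183,.03),('cap',.642,.178,.03)]:
    m=(np.hypot(p[...,0]-x,p[...,1]-y)<r)&(p[...,2]>.03)&(d>0)
    q=p[m];zt=np.percentile(q[:,2],95);q=q[q[:,2]>zt-.005]
    c,rr=cv2.minEnclosingCircle((q[:,:2]*1000).astype(np.float32))
    print(n,'top',zt.round(4),'mean',q[:,:2].mean(0).round(4),'circ',np.round(c,1),round(rr,1))
E
```

```text
t: 3.4
eef_pos: [0.5115, 0.1862, 0.2892]
eef_rot: [-3.139, 0.134, 0.0]
ft_force: [-0.6, -1.3, 0.0]
grip_width: 0.0857
grip_force: 0.0
cap_mid 0.77 [287   0 342  53] [0.64  0.183 0.064]
cap_mid 0.66 [280   5 348  67] [0.634 0.183 0.062]
seat_mid 0.75 [407  69 465 125] [0.584 0.089 0.039]
seat_mid 0.66 [408 159 463 215] [0.509 0.09  0.038]
sleeve_mid 0.74 [299 240 335 288] [0.439 0.2   0.018]
post 0.84 [305 298 327 332] [0.404 0.203 0.054]
sl top 0.0608 mean [0.4484 0.1987] circ [448. 199.] 17.2
pi top 0.3503 mean [0.5285 0.1871] circ [528.2 185.9] 26.3
se top 0.0574 mean [0.5808 0.1869] circ [580.3 186.8] 21.9
cap top 0.0637 mean [0.6439 0.1813] circ [644.8 181.2] 18.0
```

View pics/w2c.png

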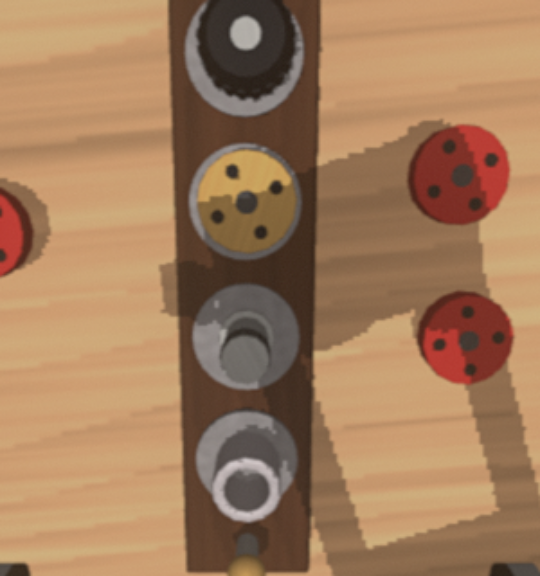

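The enlarged crop confirms the row from the post (bottom): sleeve, slim piston, brass seat with dark holes and fluted cap with a steel dot. The red ones beside it are look-alikes, so I leave them alone. I'll take the sleeve first.

```bash
python3 -m handwheel '{"linear":[[-0.032,-0.004,0.02],[-0.032,-0.003,0.02],[0,0,0.04],[0,0,0.04],[0,0,0.04],[0,0,0.03],[0,0,0.02],[0,0,0.02],[0,0,0.011],[0,0,0],[0,0,0]],"twist":[[0,0,0],[0,0,0],[0,0,0],[0,0,0],[0,0,0],[0,0,0],[0,0,0],[0,0,0],[0,0,0],[0,0,0],[0,0,0]],"hand":[100,100,100,100,100,100,100,100,100,100,100]}'
python3 - <<'E'
from h import *
togo(.448,.199,.048,-.0915)
save(shot('wrist'),'w3.png')
E
```

```text
t: 4.62
eef_pos: [0.4481, 0.1966, 0.0483]
eef_rot: [3.138, -0.142, -0.002]
ft_force: [0.1, 0.9, -0.4]
grip_width: 0.0854
grip_force: 0.0
t 4.6167 at [0.4481 0.1966 0.0483] shift tool [-0.0003 -0.0024  0.0003] rows 0.1
twist [0.0004 0.0012 0.0012]
```

View pics/w3.png

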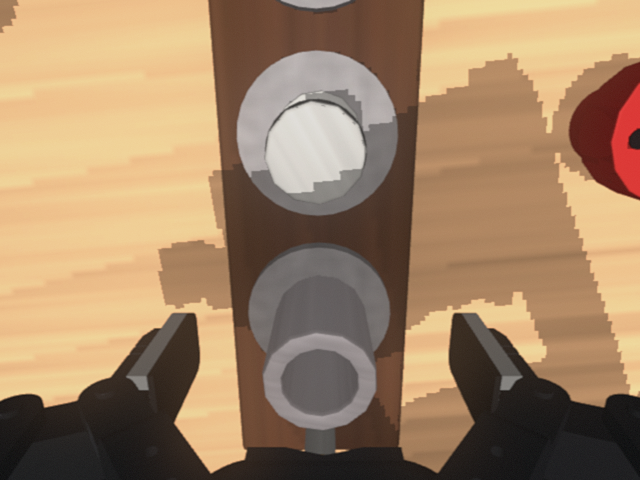

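The sleeve sits centred between the fingers at (320,380). I'll close and lift.

```bash
python3 -m handwheel '{"linear":[[0,-0.002,0],[0,0,0],[0,0,0],[0,0,0],[0,0,0],[0,0,0],[0,0,0],[0,0,0],[0,0,-0.02],[0,0,-0.04],[0,0,-0.04],[0,0,-0.02]],"twist":[[0,0,0],[0,0,0],[0,0,0],[0,0,0],[0,0,0],[0,0,0],[0,0,0],[0,0,0],[0,0,0],[0,0,0],[0,0,0],[0,0,0]],"hand":[0,0,0,0,0,0,0,0,0,0,0,0]}'
python3 - <<'E'
from h import *
togo(.55,-.181,.168,-.13)
E
```

```text
t: 5.67
eef_pos: [0.4498, 0.1998, 0.1723]
eef_rot: [-3.137, 0.14, -0.007]
ft_force: [0.2, 0.9, -0.6]
grip_width: 0.0317
grip_force: 59.7
t 5.6667 at [0.4498 0.1998 0.1723] shift tool [0.1336 0.3703 0.0042] rows 8.9
twist [-0.0018 -0.0041  0.041 ]
```

```bash
python3 -m handwheel '{"linear":[[0.01,0.037,-0.008],[0.01,0.037,-0.008],[0.01,0.037,-0.008],[0.01,0.037,-0.008],[0.01,0.037,-0.008],[0.01,0.037,-0.008],[0.01,0.037,-0.008],[0.01,0.037,-0.008],[0.01,0.037,-0.008],[0.01,0.037,-0.008],[0,0,0],[0,0,0]],"twist":[[0,0,0],[0,0,0],[0,0,0],[0,0,0],[0,0,0],[0,0,0],[0,0,0],[0,0,0],[0,0,0],[0,0,0],[0,0,0.041],[0,0,0]],"hand":[0,0,0,0,0,0,0,0,0,0,0,0]}'
python3 - <<'E'
from h import *
s=shot('wrist');save(s,'w4.png');find(s,'wrist',['build_rack','sleeve_mid'],2)
g=cv2.cvtColor(s['img'],cv2.COLOR_RGB2GRAY)
for x,y in [(.4614,-.167),(.527,-.176),(.591,-.185),(.659,-.193)]:
    q=np.linalg.inv(s['E'])@[x,y,.012,1];u=s['cx']+s['fx']*q[0]/-q[2];v=s['cy']-s['fy']*q[1]/-q[2]
    print(x,y,'px',round(u),round(v),'depthpt',world(s,u,v).round(4) if 2<v<477 else '')
E
```

```text
t: 6.67
eef_pos: [0.5155, -0.1804, 0.2488]
eef_rot: [3.134, -0.212, 0.002]
ft_force: [-0.7, 0.2, -1.5]
grip_width: 0.0316
grip_force: 60.0
build_rack 0.65 [265   0 364 304] [ 0.554 -0.177  0.013]
sleeve_mid 0.96 [270 277 379 431] [ 0.503 -0.178  0.227]
0.4614 -0.167 px 318 259 depthpt [ 0.4615 -0.167   0.0123]
0.527 -0.176 px 317 184 depthpt [ 0.5272 -0.176   0.0132]
0.591 -0.185 px 317 103 depthpt [ 0.591  -0.185   0.0129]
0.659 -0.193 px 315 6 depthpt [ 0.6587 -0.193   0.0133]
```

View pics/w4.png

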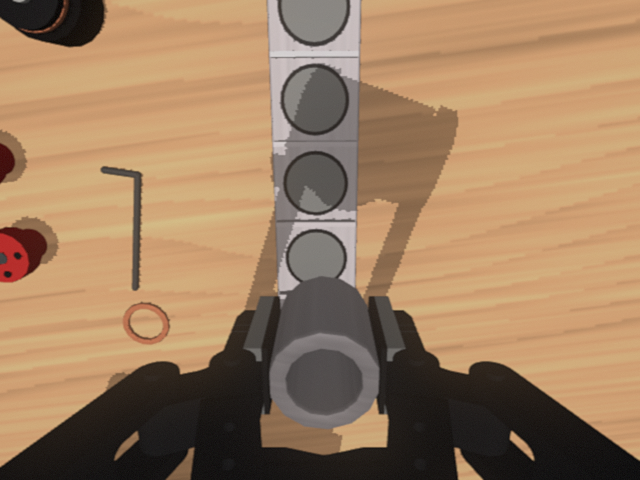

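The sleeve is held upright at (325,380). The disc centres are at about (316,258), (316,183), (315,99) and (313,10).

Run:
```python
from h import *
s=shot('wrist')
P=np.array([onplane(s,u,v,.012) for u,v in [(316,258),(316,183.5),(314.5,99.5),(313,10)]]);print(P.round(4))
k=np.array([-99,-33,33,99])/1000
ax=np.polyfit(k,P[:,0],1);ay=np.polyfit(k,P[:,1],1);print(ax,ay,'yaw',np.arctan2(ay[0],ax[0]))
yaw=np.arctan2(ay[0],ax[0]);c=P.mean(0)
for q in k: print(q,(c[:2]+q*np.array([np.cos(yaw),np.sin(yaw)])).round(4))
rim=world(s,324,381-37);o=env.get_obs();M=R.from_rotvec(o['eef_rot']).as_matrix()
H,W=s['z_map'].shape;v,u=np.mgrid[:H,:W];d=s['z_map']
p=np.stack([(u-s['cx'])/s['fx']*d,-(v-s['cy'])/s['fy']*d,-d,np.ones_like(d)],-1)@s['E'].T
m=(u>265)&(u<385)&(v>325)&(v<432)&(p[...,2]>.235)&(d>0);q=(p[m][:,:3]-o['eef_pos'])@M
print('rim in tool',np.percentile(q,[2,50,98],axis=0).round(4))
t=c[:2]+.099*np.array([np.cos(yaw),np.sin(yaw)]);togo(t[0],t[1],.0435,yaw)
```

```text
[[ 0.4609 -0.1623  0.012 ]
 [ 0.5262 -0.1711  0.012 ]
 [ 0.5921 -0.1788  0.012 ]
 [ 0.6546 -0.1862  0.012 ]]
[0.98038101 0.55844636] [-0.12020872 -0.1745894 ] yaw -0.12200530234089506
-0.099 [ 0.4602 -0.1625]
-0.033 [ 0.5257 -0.1706]
0.033 [ 0.5912 -0.1786]
0.099 [ 0.6567 -0.1866]
rim in tool [[-0.0153 -0.0164 -0.0132]
 [-0.0038  0.0001 -0.0097]
 [ 0.0147  0.0164  0.0108]]
t 6.8667 at [ 0.5143 -0.1767  0.2478] shift tool [ 0.1429 -0.0081  0.2041] rows 4.9
twist [-0.001   0.0017 -0.0062]
```

Run:
```python
from h import *
L=[]
for i in range(10):
    s=shot('wrist');o=env.get_obs();L.append(np.r_[o['eef_pos'],o['eef_rot']])
    q=onplane(s,316,258,.012)
L=np.array(L);print(L.round(4));print(L.mean(0),L.std(0))
```

```text
[[ 5.1440e-01 -1.7670e-01  2.4800e-01 -3.1343e+00  2.0090e-01  2.1000e-03]
 [ 5.1460e-01 -1.7680e-01  2.4810e-01 -3.1345e+00  2.0090e-01  1.6000e-03]
 [ 5.1480e-01 -1.7690e-01  2.4820e-01 -3.1346e+00  2.0110e-01  1.2000e-03]
 [ 5.1490e-01 -1.7710e-01  2.4820e-01 -3.1348e+00  2.0160e-01  8.0000e-04]
 [ 5.1500e-01 -1.7730e-01  2.4830e-01 -3.1348e+00  2.0200e-01  5.0000e-04]
 [ 5.1510e-01 -1.7750e-01  2.4830e-01 -3.1349e+00  2.0250e-01  3.0000e-04]
 [ 5.1510e-01 -1.7770e-01  2.4840e-01 -3.1349e+00  2.0290e-01  2.0000e-04]
 [ 5.1510e-01 -1.7780e-01  2.4840e-01 -3.1349e+00  2.0330e-01  1.0000e-04]
 [ 5.1510e-01 -1.7790e-01  2.4840e-01 -3.1349e+00  2.0360e-01  1.0000e-04]
 [ 5.1510e-01 -1.7800e-01  2.4840e-01 -3.1349e+00  2.0380e-01  1.0000e-04]]
[ 5.14918825e-01 -1.77356456e-01  2.48264179e-01 -3.13474498e+00
  2.02257757e-01  7.04460087e-04] [0.00023525 0.00046488 0.00014634 0.00020135 0.00106884 0.00068139]
```

Run:
```python
from h import *
for i in range(4): s=shot('wrist')
P=np.array([onplane(s,u,v,.012) for u,v in [(316,258),(316,183.5),(314.5,99.5),(313,10)]]);print(P.round(4))
for i,(u,v) in enumerate([(316,258),(316,183.5),(314.5,99.5)]): print(world(s,u,v).round(4))
# ellipse refine: dark ring via threshold of disc outline
e=cv2.Canny(cv2.cvtColor(s['img'],cv2.COLOR_RGB2GRAY),40,120)
d=P[3]-P[0];yaw=np.arctan2(d[1],d[0]);c=P.mean(0)
print('yaw',yaw)
for q in(-.099,-.033,.033,.099): print(q,(c[:2]+q*np.array([np.cos(yaw),np.sin(yaw)])).round(4))
t=c[:2]+.099*np.array([np.cos(yaw),np.sin(yaw)]);togo(t[0],t[1],.0435,yaw)
```

```text
[[ 0.4621 -0.1637  0.012 ]
 [ 0.5273 -0.1726  0.012 ]
 [ 0.5934 -0.1804  0.012 ]
 [ 0.6561 -0.1879  0.012 ]]
[ 0.4625 -0.1637  0.0132]
[ 0.5276 -0.1726  0.0135]
[ 0.5934 -0.1804  0.0135]
yaw -0.12408479321249014
-0.099 [ 0.4615 -0.1639]
-0.033 [ 0.527 -0.172]
0.033 [ 0.5925 -0.1802]
0.099 [ 0.658  -0.1884]
t 7.5667 at [ 0.5151 -0.1782  0.2484] shift tool [ 0.1429 -0.0084  0.2049] rows 4.9
twist [-0.0001  0.     -0.0061]
```

```bash
python3 -m handwheel '{"linear":[[0.0358,-0.002,0.01],[0.0358,-0.002,0.01],[0.0357,-0.002,0.01],[0.0356,-0.0024,0.01],[0,0,0.04],[0,0,0.04],[0,0,0.03],[0,0,0.02],[0,0,0],[0,0,0],[0,0,0],[0,0,0]],"twist":[[0,0,-0.006],[0,0,0],[0,0,0],[0,0,0],[0,0,0],[0,0,0],[0,0,0],[0,0,0],[0,0,0],[0,0,0],[0,0,0],[0,0,0]],"hand":[0,0,0,0,0,0,0,0,0,0,0,0]}'
python3 - <<'E'
from h import *
togo(.658,-.1884,.0430,-.124)
E
```

```text
t: 8.57
eef_pos: [0.6596, -0.1884, 0.0808]
eef_rot: [3.134, -0.195, 0.006]
ft_force: [-0.5, 0.0, -0.9]
grip_width: 0.0321
grip_force: 60.0
t 8.5667 at [ 0.6596 -0.1884  0.0808] shift tool [-0.0017  0.0001  0.0378] rows 0.9
twist [ 0.0009 -0.004  -0.0003]
```

```bash
python3 -m handwheel '{"linear":[[-0.0015,0,0.015],[0,0,0.01],[0,0,0.006],[0,0,0.003],[0,0,0],[0,0,0],[0,0,0],[0,0,0]],"twist":[[0,0,0],[0,0,0],[0,0,0],[0,0,0],[0,0,0],[0,0,0],[0,0,0],[0,0,0]],"hand":[0,0,0,0,0,0,0,0]}'
python3 - <<'E'
from h import *
togo(.658,-.1884,.0430,-.124)
E
```

```text
t: 9.23
eef_pos: [0.6569, -0.1877, 0.0449]
eef_rot: [3.135, -0.195, 0.001]
ft_force: [0.3, -0.5, -1.1]
grip_width: 0.0313
grip_force: 60.0
t 9.2333 at [ 0.6569 -0.1877  0.0449] shift tool [0.0012 0.0005 0.0019] rows 0.0
twist [ 0.0001 -0.0009 -0.0002]
```

```bash
python3 -m handwheel '{"linear":[[0.001,0,0.0015],[0,0,0],[0,0,0],[0,0,0],[0,0,0],[0,0,0],[0,0,0],[0,0,0],[0,0,-0.01],[0,0,-0.03],[0,0,-0.04],[0,0,-0.04]],"twist":[[0,0,0],[0,0,0],[0,0,0],[0,0,0],[0,0,0],[0,0,0],[0,0,0],[0,0,0],[0,0,0],[0,0,0],[0,0,0],[0,0,0]],"hand":[0,0,0,100,100,100,100,100,100,100,100,100]}'
python3 - <<'E'
from h import *
togo(.50,.1935,.2,-.0915)
E
```

```text
t: 10.23
eef_pos: [0.6564, -0.1873, 0.1637]
eef_rot: [-3.135, 0.195, 0.004]
ft_force: [0.6, -1.0, 0.3]
grip_width: 0.0855
grip_force: 0.0
t 10.2333 at [ 0.6564 -0.1873  0.1637] shift tool [-0.2025 -0.3585 -0.0355] rows 8.6
twist [-0.0008  0.0026 -0.0327]
```

```bash
python3 -m handwheel '{"linear":[[-0.0184,-0.0326,-0.006],[-0.0184,-0.0326,-0.006],[-0.0184,-0.0326,-0.006],[-0.0184,-0.0326,-0.006],[-0.0184,-0.0326,-0.006],[-0.0184,-0.0326,-0.006],[-0.0184,-0.0326,-0.006],[-0.0184,-0.0326,-0.006],[-0.0184,-0.0326,-0.006],[-0.0184,-0.0326,-0.006],[-0.0184,-0.0326,-0.006],[0,0,0]],"twist":[[0,0,0],[0,0,0],[0,0,0],[0,0,0],[0,0,0],[0,0,0],[0,0,0],[0,0,0],[0,0,0],[0,0,0],[0,0,0],[0,0,-0.033]],"hand":[100,100,100,100,100,100,100,100,100,100,100,100]}'
python3 -m handwheel '{"linear":[[0,0,0],[0,0,0],[0,0,0],[0,0,0],[0,0,0],[0,0,0],[0,0,0],[0,0,0],[0,0,0],[0,0,0]],"twist":[[0,0,0],[0,0,0],[0,0,0],[0,0,0],[0,0,0],[0,0,0],[0,0,0],[0,0,0],[0,0,0],[0,0,0]],"hand":[100,100,100,100,100,100,100,100,100,100]}'
python3 - <<'E'
from h import *
s=shot('wrist');save(s,'w5.png')
H,W=s['z_map'].shape;v,u=np.mgrid[:H,:W];d=s['z_map']
p=np.stack([(u-s['cx'])/s['fx']*d,-(v-s['cy'])/s['fy']*d,-d,np.ones_like(d)],-1)@s['E'].T
for n,x,y in [('pi',.514,.193),('se',.58,.187),('cap',.644,.181)]:
    m=(np.hypot(p[...,0]-x,p[...,1]-y)<.03)&(p[...,2]>.03)&(p[...,2]<.09)&(d>0)
    q=p[m];zt=np.percentile(q[:,2],90);q=q[q[:,2]>zt-.004]
    c,rr=cv2.minEnclosingCircle((q[:,:2]*1000).astype(np.float32))
    print(n,'top',zt.round(4),'mean',q[:,:2].mean(0).round(4),'circ',np.round(c,1),round(rr,1),len(q))
t=shot('top');save(t,'top1.png');find(t,'top',['sleeve_mid'])
togo(.514,.193,.05,-.0915)
E
```

```text
t: 11.23
eef_pos: [0.4985, 0.1987, 0.2309]
eef_rot: [-3.135, 0.137, -0.001]
ft_force: [-0.1, -0.4, 0.0]
grip_width: 0.0856
grip_force: 0.0
t: 12.07
eef_pos: [0.501, 0.1931, 0.2289]
eef_rot: [-3.138, 0.144, 0.0]
ft_force: [0.7, 0.3, -0.3]
grip_width: 0.0855
grip_force: 0.0
pi top 0.0748 mean [0.515  0.1932] circ [514.7 193.3] 10.9 854
se top 0.057 mean [0.5808 0.1868] circ [580.4 186.8] 22.0 3749
cap top 0.0621 mean [0.6318 0.1825] circ [634.9 182.3] 14.7 472
sleeve_mid 0.52 [434 189 457 210] [ 0.653 -0.196  0.015]
t 12.2167 at [0.501  0.1933 0.2289] shift tool [ 0.013  -0.0009  0.1789] rows 4.3
twist [-0.0001  0.0001  0.0003]
```

View pics/w5.png

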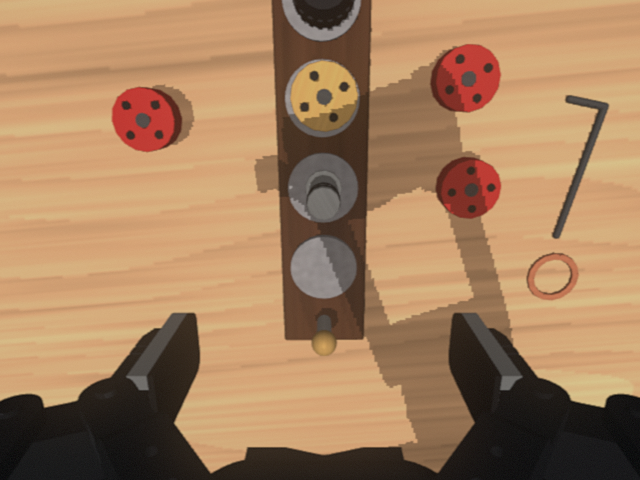

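View pics/top1.png

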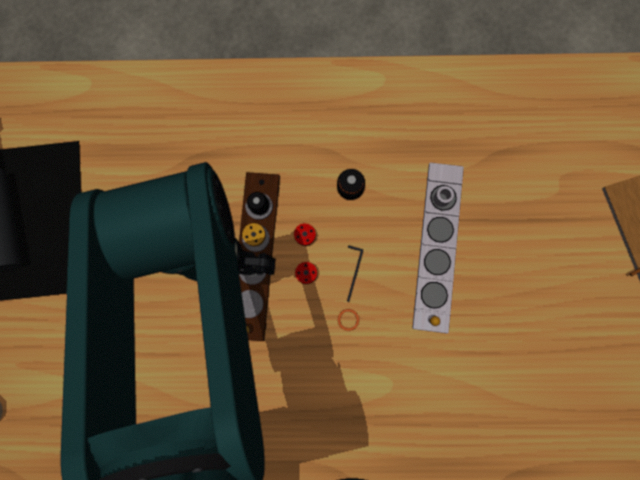

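The sleeve stands upright within its disc at (444,196). The wrist view shows the piston at (323,195), the seat at (323,98) and the sleeve's empty disc at (323,267). Piston next.

```bash
python3 -m handwheel '{"linear":[[0.0135,-0.001,0.035],[0,0,0.04],[0,0,0.04],[0,0,0.03],[0,0,0.02],[0,0,0.01],[0,0,0],[0,0,0],[0,0,0]],"twist":[[0,0,0],[0,0,0],[0,0,0],[0,0,0],[0,0,0],[0,0,0],[0,0,0],[0,0,0],[0,0,0]],"hand":[100,100,100,100,100,100,100,100,100]}'
python3 - <<'E'
from h import *
togo(.5147,.1933,.054,-.0915)
E
```

```text
t: 12.97
eef_pos: [0.5158, 0.1934, 0.0553]
eef_rot: [-3.138, 0.143, -0.004]
ft_force: [-0.7, 0.5, -0.1]
grip_width: 0.0853
grip_force: 0.0
t 12.9667 at [0.5158 0.1934 0.0553] shift tool [-0.0011  0.0002  0.0013] rows 0.0
twist [-0.0009 -0.0025  0.0004]
```

```bash
python3 -m handwheel '{"linear":[[0,0,0],[0,0,0],[0,0,0],[0,0,0],[0,0,0],[0,0,0],[0,0,0],[0,0,0],[0,0,0],[0,0,0]],"twist":[[0,0,0],[0,0,0],[0,0,0],[0,0,0],[0,0,0],[0,0,0],[0,0,0],[0,0,0],[0,0,0],[0,0,0]],"hand":[0,0,0,0,0,0,0,0,0,0]}'
python3 -m handwheel '{"linear":[[0,0,-0.02],[0,0,-0.04],[0,0,-0.04],[0,0,-0.01],[0,0,0],[0,0,0],[0,0,0],[0,0,0]],"twist":[[0,0,0],[0,0,0],[0,0,0],[0,0,0],[0,0,0],[0,0,0],[0,0,0],[0,0,0]],"hand":[0,0,0,0,0,0,0,0]}'
python3 - <<'E'
from h import *
togo(.5925,-.1802,.15,-.124)
E
```

```text
t: 13.8
eef_pos: [0.5147, 0.193, 0.0545]
eef_rot: [-3.138, 0.143, -0.001]
ft_force: [-0.1, -0.5, 4.6]
grip_width: 0.0205
grip_force: 58.4
t: 14.47
eef_pos: [0.5129, 0.1926, 0.1618]
eef_rot: [3.137, -0.143, -0.007]
ft_force: [0.3, -0.1, -1.6]
grip_width: 0.0204
grip_force: 58.8
t 14.4667 at [0.5129 0.1926 0.1618] shift tool [0.1133 0.364  0.0118] rows 8.7
twist [0.0013 0.0041 0.0327]
```

```bash
python3 -m handwheel '{"linear":[[0.0113,0.0364,0],[0.0113,0.0364,0],[0.0113,0.0364,0],[0.0113,0.0364,0],[0.0113,0.0364,0],[0.0113,0.0364,0],[0.0113,0.0364,0],[0.0113,0.0364,0],[0.0113,0.0364,0],[0.0113,0.0364,0],[0,0,0],[0,0,0]],"twist":[[0,0,0],[0,0,0],[0,0,0],[0,0,0],[0,0,0],[0,0,0],[0,0,0],[0,0,0],[0,0,0],[0,0,0],[0,0,0.033],[0,0,0]],"hand":[0,0,0,0,0,0,0,0,0,0,0,0]}'
python3 -m handwheel '{"linear":[[0,0,0.03],[0,0,0.02],[0,0,0.01],[0,0,0],[0,0,0],[0,0,0],[0,0,0],[0,0,0],[0,0,0],[0,0,0]],"twist":[[0,0,0],[0,0,0],[0,0,0],[0,0,0],[0,0,0],[0,0,0],[0,0,0],[0,0,0],[0,0,0],[0,0,0]],"hand":[0,0,0,0,0,0,0,0,0,0]}'
python3 - <<'E'
from h import *
togo(.5925,-.1802,.0495,-.124)
E
```

```text
t: 15.47
eef_pos: [0.5933, -0.1819, 0.1616]
eef_rot: [-3.134, 0.202, 0.004]
ft_force: [-0.6, 1.1, -2.2]
grip_width: 0.0205
grip_force: 59.5
t: 16.3
eef_pos: [0.5943, -0.1799, 0.1046]
eef_rot: [3.135, -0.195, 0.002]
ft_force: [-1.0, 0.5, -2.2]
grip_width: 0.0206
grip_force: 59.4
t 16.3 at [ 0.5943 -0.1799  0.1046] shift tool [-0.0018  0.0005  0.0551] rows 1.3
twist [ 0.0002 -0.0011 -0.0002]
```

```bash
python3 -m handwheel '{"linear":[[-0.0018,0,0.025],[0,0,0.015],[0,0,0.01],[0,0,0.005],[0,0,0],[0,0,0],[0,0,0],[0,0,0],[0,0,0]],"twist":[[0,0,0],[0,0,0],[0,0,0],[0,0,0],[0,0,0],[0,0,0],[0,0,0],[0,0,0],[0,0,0]],"hand":[0,0,0,0,0,0,0,0,0]}'
python3 - <<'E'
from h import *
togo(.5925,-.1802,.0490,-.124)
E
```

```text
t: 17.05
eef_pos: [0.5924, -0.1796, 0.0491]
eef_rot: [3.135, -0.195, 0.001]
ft_force: [0.2, -0.3, -1.7]
grip_width: 0.0209
grip_force: 59.5
t 17.05 at [ 0.5924 -0.1796  0.0491] shift tool [0.0002 0.0006 0.0001] rows 0.0
twist [ 0.0001 -0.0005 -0.0002]
```

```bash
python3 -m handwheel '{"linear":[[0,0,0],[0,0,0],[0,0,0],[0,0,0],[0,0,0],[0,0,0],[0,0,-0.01],[0,0,-0.03],[0,0,-0.04],[0,0,-0.03],[0,0,0],[0,0,0]],"twist":[[0,0,0],[0,0,0],[0,0,0],[0,0,0],[0,0,0],[0,0,0],[0,0,0],[0,0,0],[0,0,0],[0,0,0],[0,0,0],[0,0,0]],"hand":[100,100,100,100,100,100,100,100,100,100,100,100]}'
python3 - <<'E'
from h import *
togo(.5804,.1868,.16,-.0915)
E
```

```text
t: 18.05
eef_pos: [0.5938, -0.1802, 0.162]
eef_rot: [3.134, -0.195, 0.008]
ft_force: [-0.2, -0.0, -0.9]
grip_width: 0.0855
grip_force: 0.0
t 18.05 at [ 0.5938 -0.1802  0.162 ] shift tool [-0.0587 -0.3625  0.0011] rows 8.7
twist [ 0.0015 -0.0054 -0.0326]
```

```bash
python3 -m handwheel '{"linear":[[-0.0058,-0.0363,0],[-0.0058,-0.0363,0],[-0.0058,-0.0363,0],[-0.0058,-0.0363,0],[-0.0058,-0.0363,0],[-0.0058,-0.0363,0],[-0.0058,-0.0363,0],[-0.0058,-0.0363,0],[-0.0058,-0.0363,0],[-0.0058,-0.0363,0],[0,0,0],[0,0,0]],"twist":[[0,0,0],[0,0,0],[0,0,0],[0,0,0],[0,0,0],[0,0,0],[0,0,0],[0,0,0],[0,0,0],[0,0,0],[0,0,-0.033],[0,0,0]],"hand":[100,100,100,100,100,100,100,100,100,100,100,100]}'
python3 -m handwheel '{"linear":[[0,0,0.03],[0,0,0.01],[0,0,0],[0,0,0],[0,0,0],[0,0,0],[0,0,0],[0,0,0]],"twist":[[0,0,0],[0,0,0],[0,0,0],[0,0,0],[0,0,0],[0,0,0],[0,0,0],[0,0,0]],"hand":[100,100,100,100,100,100,100,100]}'
python3 - <<'E'
from h import *
togo(.5804,.1868,.053,-.0915)
s=shot('wrist');save(s,'w6.png')
H,W=s['z_map'].shape;v,u=np.mgrid[:H,:W];d=s['z_map']
p=np.stack([(u-s['cx'])/s['fx']*d,-(v-s['cy'])/s['fy']*d,-d,np.ones_like(d)],-1)@s['E'].T
for n,x,y in [('se',.58,.187),('cap',.645,.181)]:
    m=(np.hypot(p[...,0]-x,p[...,1]-y)<.03)&(p[...,2]>.045)&(p[...,2]<.09)&(d>0)
    q=p[m];zt=np.percentile(q[:,2],90);q=q[q[:,2]>zt-.004]
    c,rr=cv2.minEnclosingCircle((q[:,:2]*1000).astype(np.float32))
    print(n,'top',zt.round(4),'mean',q[:,:2].mean(0).round(4),'circ',np.round(c,1),round(rr,1),len(q))
E
```

```text
t: 19.05
eef_pos: [0.578, 0.1898, 0.1575]
eef_rot: [3.138, -0.136, -0.004]
ft_force: [-0.3, -0.3, -0.1]
grip_width: 0.0857
grip_force: 0.0
t: 19.72
eef_pos: [0.5801, 0.1878, 0.1198]
eef_rot: [-3.138, 0.144, -0.002]
ft_force: [-0.2, 0.6, 0.1]
grip_width: 0.0853
grip_force: 0.0
t 19.7167 at [0.5801 0.1878 0.1198] shift tool [0.0003 0.001  0.0668] rows 1.6
twist [-0.0005 -0.0013 -0.    ]
se top 0.0569 mean [0.5817 0.1866] circ [580.4 186.6] 22.2 6672
cap top 0.0631 mean [0.6461 0.1811] circ [645.7 181. ] 17.9 5889
```

```bash
python3 -m handwheel '{"linear":[[0,0.001,0.03],[0,0,0.02],[0,0,0.01],[0,0,0.006],[0,0,0],[0,0,0],[0,0,0],[0,0,0]],"twist":[[0,0,0],[0,0,0],[0,0,0],[0,0,0],[0,0,0],[0,0,0],[0,0,0],[0,0,0]],"hand":[100,100,100,100,100,100,100,100]}'
python3 -m handwheel '{"linear":[[0,0,0],[0,0,0],[0,0,0],[0,0,0],[0,0,0],[0,0,0],[0,0,0],[0,0,0]],"twist":[[0,0,0],[0,0,0],[0,0,0],[0,0,0],[0,0,0],[0,0,0],[0,0,0],[0,0,0]],"hand":[0,0,0,0,0,0,0,0]}'
python3 -m handwheel '{"linear":[[0,0,-0.02],[0,0,-0.04],[0,0,-0.04],[0,0,-0.01],[0,0,0],[0,0,0],[0,0,0],[0,0,0]],"twist":[[0,0,0],[0,0,0],[0,0,0],[0,0,0],[0,0,0],[0,0,0],[0,0,0],[0,0,0]],"hand":[0,0,0,0,0,0,0,0]}'
python3 - <<'E'
from h import *
togo(.527,-.172,.16,-.124)
E
```

```text
t: 20.43
eef_pos: [0.5804, 0.187, 0.0541]
eef_rot: [-3.138, 0.143, -0.003]
ft_force: [0.2, -0.1, -0.1]
grip_width: 0.0857
grip_force: 0.0
t: 21.1
eef_pos: [0.5796, 0.1868, 0.0536]
eef_rot: [-3.138, 0.143, -0.001]
ft_force: [-1.8, -0.3, 4.9]
grip_width: 0.0424
grip_force: 60.1
t: 21.77
eef_pos: [0.5777, 0.1865, 0.1605]
eef_rot: [3.137, -0.143, -0.007]
ft_force: [1.5, 0.2, -2.3]
grip_width: 0.0426
grip_force: 61.6
t 21.7667 at [0.5777 0.1865 0.1605] shift tool [-0.0178  0.3616  0.001 ] rows 8.7
twist [0.0013 0.0044 0.0327]
```

```bash
python3 -m handwheel '{"linear":[[-0.0019,0.0362,0],[-0.0019,0.0362,0],[-0.0019,0.0362,0],[-0.0019,0.0362,0],[-0.0019,0.0362,0],[-0.0019,0.0362,0],[-0.0019,0.0362,0],[-0.0019,0.0362,0],[-0.0019,0.0362,0],[-0.0019,0.0362,0],[0,0,0],[0,0,0]],"twist":[[0,0,0],[0,0,0],[0,0,0],[0,0,0],[0,0,0],[0,0,0],[0,0,0],[0,0,0],[0,0,0],[0,0,0],[0,0,0.033],[0,0,0]],"hand":[0,0,0,0,0,0,0,0,0,0,0,0]}'
python3 -m handwheel '{"linear":[[0,0,0.03],[0,0,0.02],[0,0,0.01],[0,0,0],[0,0,0],[0,0,0],[0,0,0],[0,0,0],[0,0,0],[0,0,0]],"twist":[[0,0,0],[0,0,0],[0,0,0],[0,0,0],[0,0,0],[0,0,0],[0,0,0],[0,0,0],[0,0,0],[0,0,0]],"hand":[0,0,0,0,0,0,0,0,0,0]}'
python3 - <<'E'
from h import *
togo(.527,-.172,.0482,-.124)
E
```

```text
t: 22.77
eef_pos: [0.5264, -0.1737, 0.1612]
eef_rot: [-3.134, 0.203, 0.004]
ft_force: [0.8, 0.6, -1.9]
grip_width: 0.042
grip_force: 62.0
t: 23.6
eef_pos: [0.5279, -0.172, 0.1035]
eef_rot: [3.135, -0.195, 0.002]
ft_force: [0.4, -0.9, -1.6]
grip_width: 0.0423
grip_force: 62.1
t 23.6 at [ 0.5279 -0.172   0.1035] shift tool [-0.001   0.0001  0.0553] rows 1.3
twist [ 0.0003 -0.001  -0.0001]
```

```bash
python3 -m handwheel '{"linear":[[-0.001,0,0.025],[0,0,0.015],[0,0,0.01],[0,0,0.005],[0,0,0],[0,0,0],[0,0,0],[0,0,0],[0,0,0]],"twist":[[0,0,0],[0,0,0],[0,0,0],[0,0,0],[0,0,0],[0,0,0],[0,0,0],[0,0,0],[0,0,0]],"hand":[0,0,0,0,0,0,0,0,0]}'
python3 - <<'E'
from h import *
togo(.527,-.172,.0480,-.124)
E
```

```text
t: 24.35
eef_pos: [0.5268, -0.1719, 0.0481]
eef_rot: [3.135, -0.195, 0.001]
ft_force: [-0.4, -0.4, -2.5]
grip_width: 0.0423
grip_force: 62.3
t 24.35 at [ 0.5268 -0.1719  0.0481] shift tool [0.0002 0.0001 0.0001] rows 0.0
twist [ 0.0001 -0.0005 -0.0002]
```

```bash
python3 -m handwheel '{"linear":[[0,0,0],[0,0,0],[0,0,0],[0,0,0],[0,0,0],[0,0,0],[0,0,-0.01],[0,0,-0.03],[0,0,-0.04],[0,0,-0.03],[0,0,0],[0,0,0]],"twist":[[0,0,0],[0,0,0],[0,0,0],[0,0,0],[0,0,0],[0,0,0],[0,0,0],[0,0,0],[0,0,0],[0,0,0],[0,0,0],[0,0,0]],"hand":[100,100,100,100,100,100,100,100,100,100,100,100]}'
python3 - <<'E'
from h import *
togo(.6455,.181,.16,-.0915)
E
```

```text
t: 25.35
eef_pos: [0.5282, -0.1725, 0.1607]
eef_rot: [3.134, -0.195, 0.008]
ft_force: [-0.2, 0.4, -0.0]
grip_width: 0.0855
grip_force: 0.0
t 25.35 at [ 0.5282 -0.1725  0.1607] shift tool [ 0.0727 -0.3653  0.0004] rows 8.8
twist [ 0.0017 -0.0052 -0.0327]
```

```bash
python3 -m handwheel '{"linear":[[0.0074,-0.0365,0],[0.0074,-0.0365,0],[0.0074,-0.0365,0],[0.0074,-0.0365,0],[0.0074,-0.0365,0],[0.0074,-0.0365,0],[0.0074,-0.0365,0],[0.0074,-0.0365,0],[0.0074,-0.0365,0],[0.0074,-0.0365,0],[0,0,0],[0,0,0]],"twist":[[0,0,0],[0,0,0],[0,0,0],[0,0,0],[0,0,0],[0,0,0],[0,0,0],[0,0,0],[0,0,0],[0,0,0],[0,0,-0.033],[0,0,0]],"hand":[100,100,100,100,100,100,100,100,100,100,100,100]}'
python3 -m handwheel '{"linear":[[0,0,0.03],[0,0,0.01],[0,0,0],[0,0,0],[0,0,0],[0,0,0],[0,0,0],[0,0,0]],"twist":[[0,0,0],[0,0,0],[0,0,0],[0,0,0],[0,0,0],[0,0,0],[0,0,0],[0,0,0]],"hand":[100,100,100,100,100,100,100,100]}'
python3 - <<'E'
from h import *
togo(.6455,.181,.046,-.0915)
E
```

```text
t: 26.35
eef_pos: [0.6445, 0.1833, 0.1562]
eef_rot: [3.138, -0.136, -0.004]
ft_force: [-0.6, -0.6, -0.7]
grip_width: 0.0856
grip_force: 0.0
t: 27.02
eef_pos: [0.6458, 0.1811, 0.1189]
eef_rot: [-3.138, 0.144, -0.002]
ft_force: [0.2, -0.2, -0.0]
grip_width: 0.0857
grip_force: 0.0
t 27.0167 at [0.6458 0.1811 0.1189] shift tool [-0.0004  0.0002  0.0729] rows 1.7
twist [-0.0005 -0.0014  0.    ]
```

```bash
python3 -m handwheel '{"linear":[[0,0,0.035],[0,0,0.02],[0,0,0.01],[0,0,0.007],[0,0,0],[0,0,0],[0,0,0],[0,0,0]],"twist":[[0,0,0],[0,0,0],[0,0,0],[0,0,0],[0,0,0],[0,0,0],[0,0,0],[0,0,0]],"hand":[100,100,100,100,100,100,100,100]}'
python3 -m handwheel '{"linear":[[0,0,0],[0,0,0],[0,0,0],[0,0,0],[0,0,0],[0,0,0],[0,0,0],[0,0,0]],"twist":[[0,0,0],[0,0,0],[0,0,0],[0,0,0],[0,0,0],[0,0,0],[0,0,0],[0,0,0]],"hand":[0,0,0,0,0,0,0,0]}'
python3 -m handwheel '{"linear":[[0,0,-0.02],[0,0,-0.04],[0,0,-0.04],[0,0,-0.02],[0,0,0],[0,0,0],[0,0,0],[0,0,0]],"twist":[[0,0,0],[0,0,0],[0,0,0],[0,0,0],[0,0,0],[0,0,0],[0,0,0],[0,0,0]],"hand":[0,0,0,0,0,0,0,0]}'
python3 - <<'E'
from h import *
togo(.4615,-.1639,.16,-.124)
E
```

```text
t: 27.68
eef_pos: [0.6463, 0.1814, 0.0473]
eef_rot: [-3.138, 0.143, -0.004]
ft_force: [-0.4, 0.6, -0.1]
grip_width: 0.0853
grip_force: 0.0
t: 28.35
eef_pos: [0.6456, 0.1813, 0.0465]
eef_rot: [-3.138, 0.143, -0.001]
ft_force: [-0.7, -0.2, 5.5]
grip_width: 0.0384
grip_force: 60.6
t: 29.02
eef_pos: [0.6436, 0.1809, 0.1635]
eef_rot: [3.138, -0.143, -0.007]
ft_force: [0.6, -0.4, -1.5]
grip_width: 0.0384
grip_force: 60.4
t 29.0167 at [0.6436 0.1809 0.1635] shift tool [-0.1499  0.36    0.0045] rows 8.6
twist [0.0011 0.0042 0.0327]
```

```bash
python3 -m handwheel '{"linear":[[-0.0151,0.036,0],[-0.0151,0.036,0],[-0.0151,0.036,0],[-0.0151,0.036,0],[-0.0151,0.036,0],[-0.0151,0.036,0],[-0.0151,0.036,0],[-0.0151,0.036,0],[-0.0151,0.036,0],[-0.0151,0.036,0],[0,0,0],[0,0,0]],"twist":[[0,0,0],[0,0,0],[0,0,0],[0,0,0],[0,0,0],[0,0,0],[0,0,0],[0,0,0],[0,0,0],[0,0,0],[0,0,0.033],[0,0,0]],"hand":[0,0,0,0,0,0,0,0,0,0,0,0]}'
python3 -m handwheel '{"linear":[[0,0,0.03],[0,0,0.02],[0,0,0.01],[0,0,0],[0,0,0],[0,0,0],[0,0,0],[0,0,0],[0,0,0],[0,0,0]],"twist":[[0,0,0],[0,0,0],[0,0,0],[0,0,0],[0,0,0],[0,0,0],[0,0,0],[0,0,0],[0,0,0],[0,0,0]],"hand":[0,0,0,0,0,0,0,0,0,0]}'
python3 - <<'E'
from h import *
togo(.4615,-.1639,.0413,-.124)
E
```

```text
t: 30.02
eef_pos: [0.4601, -0.1649, 0.1645]
eef_rot: [-3.134, 0.204, 0.005]
ft_force: [0.4, 0.6, -0.4]
grip_width: 0.0381
grip_force: 60.8
t: 30.85
eef_pos: [0.4624, -0.1637, 0.1065]
eef_rot: [3.135, -0.195, 0.002]
ft_force: [0.2, 1.3, -0.4]
grip_width: 0.0387
grip_force: 60.7
t 30.85 at [ 0.4624 -0.1637  0.1065] shift tool [-0.0009  0.0003  0.0652] rows 1.6
twist [ 0.0003 -0.001  -0.0001]
```

```bash
python3 -m handwheel '{"linear":[[-0.001,0,0.03],[0,0,0.02],[0,0,0.01],[0,0,0.005],[0,0,0],[0,0,0],[0,0,0],[0,0,0],[0,0,0]],"twist":[[0,0,0],[0,0,0],[0,0,0],[0,0,0],[0,0,0],[0,0,0],[0,0,0],[0,0,0],[0,0,0]],"hand":[0,0,0,0,0,0,0,0,0]}'
python3 - <<'E'
from h import *
togo(.4615,-.1639,.0410,-.124)
E
```

```text
t: 31.6
eef_pos: [0.4614, -0.1636, 0.0413]
eef_rot: [3.135, -0.195, 0.001]
ft_force: [0.6, 0.1, -0.7]
grip_width: 0.0388
grip_force: 60.9
t 31.6 at [ 0.4614 -0.1636  0.0413] shift tool [0.0001 0.0003 0.0003] rows 0.0
twist [ 0.0002 -0.0008 -0.0003]
```

Release, rise and look from above.

```bash
python3 -m handwheel '{"linear":[[0,0,0],[0,0,0],[0,0,0],[0,0,0],[0,0,0],[0,0,0],[0,0,-0.01],[0,0,-0.03],[0,0,-0.04],[0,0,-0.04],[0,0,-0.04],[0,0,-0.04]],"twist":[[0,0,0],[0,0,0],[0,0,0],[0,0,0],[0,0,0],[0,0,0],[0,0,0],[0,0,0],[0,0,0],[0,0,0],[0,0,0],[0,0,0]],"hand":[100,100,100,100,100,100,100,100,100,100,100,100]}'
python3 -m handwheel '{"linear":[[0.03,0,-0.02],[0.02,0,0],[0,0,0],[0,0,0],[0,0,0],[0,0,0],[0,0,0],[0,0,0],[0,0,0],[0,0,0],[0,0,0],[0,0,0]],"twist":[[0,0,0],[0,0,0],[0,0,0],[0,0,0],[0,0,0],[0,0,0],[0,0,0],[0,0,0],[0,0,0],[0,0,0],[0,0,0],[0,0,0]],"hand":[100,100,100,100,100,100,100,100,100,100,100,100]}'
python3 - <<'E'
from h import *
s=shot('wrist');save(s,'w7.png')
H,W=s['z_map'].shape;v,u=np.mgrid[:H,:W];d=s['z_map']
p=np.stack([(u-s['cx'])/s['fx']*d,-(v-s['cy'])/s['fy']*d,-d,np.ones_like(d)],-1)@s['E'].T
for n,x,y in [('cap',.4615,-.1639),('se',.527,-.172),('pi',.5925,-.1802),('sl',.658,-.1884)]:
    m=(np.hypot(p[...,0]-x,p[...,1]-y)<.03)&(p[...,2]>.035)&(p[...,2]<.09)&(d>0)
    q=p[m];zt=np.percentile(q[:,2],90);q=q[q[:,2]>zt-.004]
    c,rr=cv2.minEnclosingCircle((q[:,:2]*1000).astype(np.float32))
    print(n,'top',zt.round(4),'goal',x,y,'circ',np.round(c,1),round(rr,1),len(q))
E
```

```text
t: 32.6
eef_pos: [0.4604, -0.163, 0.2436]
eef_rot: [-3.136, 0.195, -0.0]
ft_force: [0.8, -0.8, -0.6]
grip_width: 0.0853
grip_force: 0.0
t: 33.6
eef_pos: [0.5107, -0.1696, 0.2608]
eef_rot: [-3.135, 0.195, 0.0]
ft_force: [-0.3, 0.4, -0.6]
grip_width: 0.0853
grip_force: 0.0
cap top 0.057 goal 0.4615 -0.1639 circ [ 462.4 -162.8] 17.9 1342
se top 0.0511 goal 0.527 -0.172 circ [ 527.7 -171.2] 21.9 2478
pi top 0.0689 goal 0.5925 -0.1802 circ [ 592.2 -178.8] 10.8 808
sl top 0.0545 goal 0.658 -0.1884 circ [ 650.8 -185.8] 15.6 506
```

View pics/w7.png

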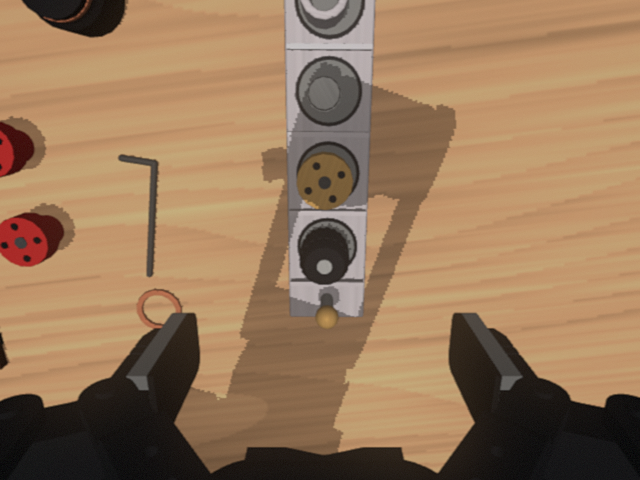

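All four parts stand upright within their discs, in the order post, cap (325,255), seat (325,180), piston (324,92), sleeve (330,5). Their tops are at the expected heights, and they are at most about 3 mm off centre. The gripper is clear, so I'm handing the job in.

```bash
python3 -c "
from station import env
print(env.job_done())"
```

```text
the job is handed in; nothing more can be done
None
```

I moved all four parts to the aluminium rack in reverse order (from its post: cap, seat, piston, sleeve), upright and released, and handed the job in at about 34 s; no verdict was returned.

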